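Load the shaker with the full sample canisters

TASK

Some of the identical sample canisters, those on the bench and any left on the shaker, are full and the others are empty: find out by their weight. Stand every full one upright on the shaker's platform and every empty one upright in the returns tray; then start the shaker by pressing its spring plunger all the way down to its stop, hold it there for a second and let it come back up. Leave the other things alone.

Things in the scene. Friction and masses are not known exactly. Their poses are not given: they have to be found in the camera images.
- canister_a: one of up to eight outwardly identical opaque white canisters, 56 x 56 mm square and 66 mm tall, with a black round lid 50 mm across and 14 mm high on top (80 mm in all). Full ones weigh 0.34 to 0.50 kg, empty ones 0.07 to 0.12 kg; only the weight tells. Origin: centre of the underside; z up, x and y square to its sides. None if absent in this run.
- canister_b: one of up to eight outwardly identical opaque white canisters, 56 x 56 mm square and 66 mm tall, with a black round lid 50 mm across and 14 mm high on top (80 mm in all). Full ones weigh 0.34 to 0.50 kg, empty ones 0.07 to 0.12 kg; only the weight tells. Origin: centre of the underside; z up, x and y square to its sides. None if absent in this run.
- canister_c: one of up to eight outwardly identical opaque white canisters, 56 x 56 mm square and 66 mm tall, with a black round lid 50 mm across and 14 mm high on top (80 mm in all). Full ones weigh 0.34 to 0.50 kg, empty ones 0.07 to 0.12 kg; only the weight tells. Origin: centre of the underside; z up, x and y square to its sides. None if absent in this run.
- canister_d: one of up to eight outwardly identical opaque white canisters, 56 x 56 mm square and 66 mm tall, with a black round lid 50 mm across and 14 mm high on top (80 mm in all). Full ones weigh 0.34 to 0.50 kg, empty ones 0.07 to 0.12 kg; only the weight tells. Origin: centre of the underside; z up, x and y square to its sides. None if absent in this run.
- canister_e: one of up to eight outwardly identical opaque white canisters, 56 x 56 mm square and 66 mm tall, with a black round lid 50 mm across and 14 mm high on top (80 mm in all). Full ones weigh 0.34 to 0.50 kg, empty ones 0.07 to 0.12 kg; only the weight tells. Origin: centre of the underside; z up, x and y square to its sides. None if absent in this run.
- canister_f: one of up to eight outwardly identical opaque white canisters, 56 x 56 mm square and 66 mm tall, with a black round lid 50 mm across and 14 mm high on top (80 mm in all). Full ones weigh 0.34 to 0.50 kg, empty ones 0.07 to 0.12 kg; only the weight tells. Origin: centre of the underside; z up, x and y square to its sides. None if absent in this run.
- canister_g: one of up to eight outwardly identical opaque white canisters, 56 x 56 mm square and 66 mm tall, with a black round lid 50 mm across and 14 mm high on top (80 mm in all). Full ones weigh 0.34 to 0.50 kg, empty ones 0.07 to 0.12 kg; only the weight tells. Origin: centre of the underside; z up, x and y square to its sides. None if absent in this run.
- canister_h: one of up to eight outwardly identical opaque white canisters, 56 x 56 mm square and 66 mm tall, with a black round lid 50 mm across and 14 mm high on top (80 mm in all). Full ones weigh 0.34 to 0.50 kg, empty ones 0.07 to 0.12 kg; only the weight tells. Origin: centre of the underside; z up, x and y square to its sides. None if absent in this run.
- shaker: fixed bench shaker. Origin: on the bench below the centre of its square platform. Black mat 60 mm above the bench, 192 x 192 mm inside a rim 4 mm thick and 12 mm higher than the mat, sides along x and y; room for two rows of two canisters 90 mm apart. A console 55 mm high reaches along the shaker's -x to 185 mm from the origin and carries the start plunger.
- shaker_mat (a point): centre of the platform's mat, on its upper surface
- plunger_top (a point): centre of the top of the start plunger's round grey head (38 mm across), on the console at 140 mm along the shaker's -x from its origin, 90 mm above the bench when up; moves with the plunger
- start_plunger (a joint): travel of the spring plunger in m: 0 up, 0.018 down on its stop. The spring takes 3 N to start and 8 N at the stop.
- tray: fixed shallow grey returns tray, 208 x 208 mm outside, walls 4 mm thick and 30 mm high, floor 4 mm thick, no dividers; holds up to four canisters in two rows of two, 90 mm apart. Origin: centre of its underside.
- tomato: red tomato, 70 mm across, 52 mm high. A bystander, to be left alone. Origin: centre of its underside.
- label_roll: roll of paper labels lying flat, 90 mm across, 30 mm high. A bystander, to be left alone. Origin: centre of its underside.
- beaker: clear plastic beaker, 60 mm across the rim, 70 mm high. A bystander, to be left alone. Origin: centre of its underside.

How it is judged:
By the outcome, as a careful person would: the job done as asked, in the order asked, and still so for the second after the job is handed in, with the robot touching nothing.
Of canister_a, canister_b, canister_c, canister_d, canister_e, canister_f, canister_g, canister_h only 6 to 8 are there at a start; the rules pass over those that are not, and their reading is None.
At some moment in a run one of canister_a, canister_b, canister_c, canister_d, canister_e, canister_f, canister_g, canister_h may be knocked a few centimetres aside while the robot is not near it.
It also fails if it takes over 210 s, if anything falls off the work surface, if the arm or the gripper's body presses on something with over 40 N, if the wrist force passes 120 N, or if a joint passes its speed limit or range.

ROBOT

A 6-joint arm with a two-finger parallel gripper is mounted at the origin on the work surface. World frame = base frame: x ahead of the robot, y to its left, z up, the work surface at z = 0. Lengths are in mm, angles in rad, forces in N, time in s.
With the tool pointing down it reaches from about 350 to 725 mm from the base axis. Payload 4.3 kg.
Tool frame: the origin (TCP) lies midway between the tips of the shut fingers; the grasp point (between the pads) lies 19 mm behind it; z points along the fingers, y is the line along which they close (so a half turn about z gives the same grasp; the last joint's range is limited). The gripper opens to 85 mm and grips with 20 to 120 N. Pads are 22 mm wide; open, the fingers measure 114 mm over their backs; the gripper's body (76 mm by 85 mm) begins 54 mm behind the grasp point. The pads swing forward as they close: fully open they stand 13 mm farther back than shut.
Start: joints at [1.026, 0.377, 0.081, 1.274, 0, 1.46], TCP at [242.218, 521.533, 231.329] pointing down, gripper open.
Joint ranges: [-2.72, 2.72], [-0.84, 1.66], [-1.02, 1.22], [-1.77, 2.12], [-1.37, 1.28], [-3.14, 3.14]. Speed limits (rad/s): [2.57, 2.57, 3.14, 3.14, 3.14, 3.14].

INTERFACE

Orientations are given as a unit quaternion [w, x, y, z].
In Python, from workcell import env gives the robot as it stands. The module is installed in compiled form; this text tells all that it offers.
- The arm moves only by the tool send_rows, never from a script. Its argument "commands" is a list of rows, each an object with "travel": the shift along the tool's x, y, z in m, a list of three; "twist": the turn about the tool's z in rad. In form: [{"travel": [x, y, z], "twist": twist}, ...]. A call has exactly 8 rows; each row is the pose to reach, as a shift and turn from the pose commanded when the call began, along the tool's axes at that moment; what a row does not reach only later rows make up. A row lasts 1/8 s, in which the tool goes at most 62.5 mm and 10.7 degrees, less where a joint would pass 70% of its speed; a pose out of reach is approached as far as the arm can. A call with a gripper value outside its range is refused whole. "grip" is the closure, from -1 (fully open) to 1 (shut), set as the call begins (left out, the last holds). The fingers move at their own pace and stop on an object; "squeeze" is the grip in N (left out, the last holds). Time passes only in rows, so rows that repeat a pose let the fingers close, or fill a call up. It gives the time, the measured TCP pose, the force, the opening and the grip force at its end, in the units of the state.
- env.get_state(): the state, without advancing time (a new reading comes with each control period).
- env.read_camera(name): name is "scene" or "top" or "wrist"; returns a dict with "pixels" (400x640x3 uint8, red, green, blue), "fovy" (degrees; the focal length in pixels is half the picture's height over the tangent of half this angle, whatever the lens; pixels are square), "cx", "cy" (the principal point, pixels), "world_from_camera" (4x4, takes a point from camera to world coordinates); the wrist camera has in their place "tool_from_camera" (4x4, takes a point from camera to tool coordinates, whose origin is the TCP and whose axes are the flange's). Camera axes: x right, y up, looking along -z (the intrinsics and any distortion apply to the point x, -y, -z); pixel columns grow to the right and rows downward; lengths in mm; the calibration is good to about 2 mm. A picture is of the moment at which its call begins: read the wrist's pose just before it. There is no depth.
- env.close_job(): hands the job in; it is judged then, once.
The state is a dict: "time_s": time; "qpos": joint angles; "joint_vel": joint speeds; "tau": joint torques, N m; "eef_pos": TCP position; "tool_rot": TCP orientation; "ft_force": force on the tool from outside, world axes, zero at the start; "wrist_torque": the same for the moment, N m; "opening": opening from 0.0 (shut) to 1.0 (fully open); "gripper_force": force on a finger pad.
Only numpy, scipy, OpenCV 4.12 (cv2) and the standard library are available. Lean on these libraries where they do the work, as an engineer would, in place of code of your own. Each camera call takes 0.05 s, during which the arm holds its last target. There are 200 camera calls.

## Working session

There is one attempt and no reset: what is moved stays moved. The work goes in short steps, Python scripts to look and compute and a tool call to move; the robot and the scene stay as the last step left them, time stands still between calls to the robot, and variables do not carry over. Pictures are saved under pics/ and viewed, at most 14 in all, crops included, and the job is handed in when it is done.

Besides the shell and the picture viewer there is one more tool, called by a JSON object that holds its "op" and its "data", one argument or row to a line. send_rows: Moves the arm, as the interface text tells. Its arguments: {"type":"object","properties":{"commands":{"type":"array","items":{"type":"object","properties":{"travel":{"type":"array","items":{"type":"number"}},"twist":{"type":"number"}}}},"grip":{"type":"number"},"squeeze":{"type":"number"}},"required":["commands"]}

```bash
mkdir -p pics; python3 - <<'E'
from workcell import env
import cv2,json,numpy as np
s=env.get_state();print(s)
for n in("top","scene"):
    c=env.read_camera(n);cv2.imwrite(f"pics/{n}0.png",c["pixels"][:,:,::-1])
    print({k:(np.round(v,4).tolist() if k!="pixels" else 0) for k,v in c.items()})
    np.savez(f"{n}.npz",**c)
E
```

```text
{'time_s': 0.0, 'qpos': array([1.02568776e+00, 3.78071419e-01, 7.96199757e-02, 1.27439433e+00,
       2.88336790e-05, 1.46052904e+00]), 'joint_vel': array([ 0.00092306,  0.00023696,  0.00072967, -0.00038363,  0.00163996,
       -0.00103477]), 'tau': array([-2.55315543e-03, -4.63605952e+01,  2.69874716e+01,  2.08249677e-02,
       -2.10586286e-04, -1.88329864e-06]), 'eef_pos': array([241.85512734, 520.93842623, 230.3538106 ]), 'tool_rot': array([-3.43461344e-04,  2.15711612e-01,  9.76456579e-01, -9.65555146e-04]), 'ft_force': array([ 0.1772577 ,  0.93099183, -0.13384538]), 'wrist_torque': array([-0.05530034,  0.01848126,  0.02890084]), 'gripper_force': 0.0, 'opening': 0.9998487890425521}
{'pixels': 0, 'fovy': 56.0079, 'cx': 318.7827, 'cy': 202.5952, 'world_from_camera': [[-0.0021, 0.9952, -0.098, 486.8575], [-0.9992, -0.0059, -0.0391, -19.9324], [-0.0395, 0.0978, 0.9944, 948.8683], [0.0, 0.0, 0.0, 1.0]]}
{'pixels': 0, 'fovy': 47.5037, 'cx': 314.2565, 'cy': 199.1251, 'world_from_camera': [[-0.6777, -0.5519, 0.4858, 1142.9211], [0.7351, -0.5242, 0.43, 496.7206], [0.0173, 0.6486, 0.761, 960.3361], [0.0, 0.0, 0.0, 1.0]]}
```

View pics/top0.png

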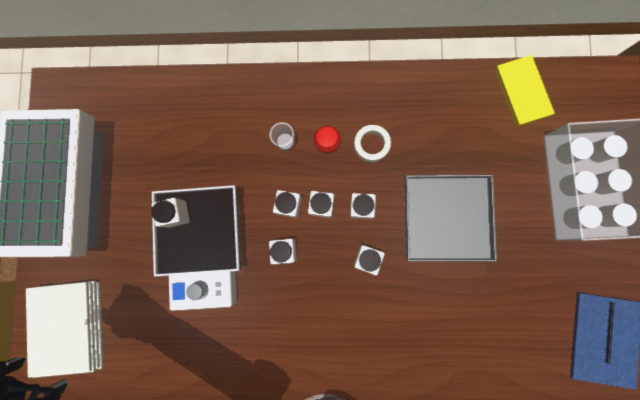

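View pics/scene0.png

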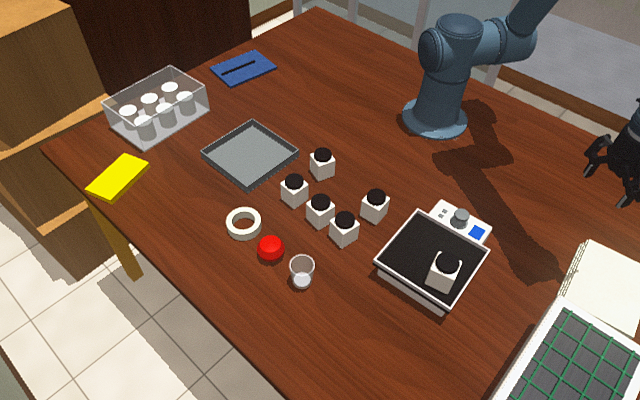

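```bash
python3 - <<'E'
import cv2
im=cv2.imread("pics/top0.png")
cv2.imwrite("pics/c1.png",cv2.resize(im[175:315,145:265],None,fx=4.2,fy=4.2,interpolation=cv2.INTER_CUBIC))
cv2.imwrite("pics/c2.png",cv2.resize(im[180:280,260:400],None,fx=5.5,fy=5.5,interpolation=cv2.INTER_CUBIC))
E
```

```text
(no output)
```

View pics/c1.png

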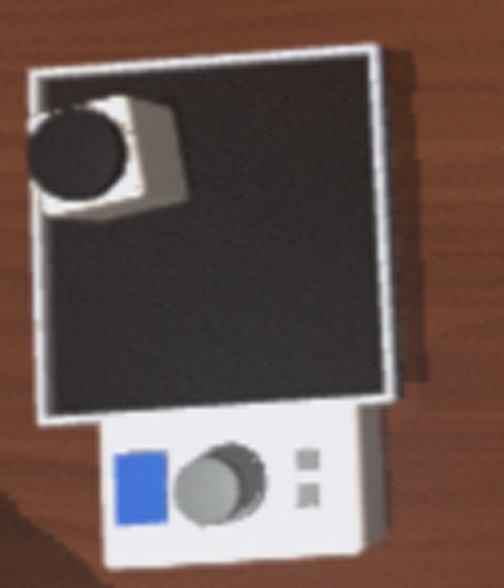

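View pics/c2.png

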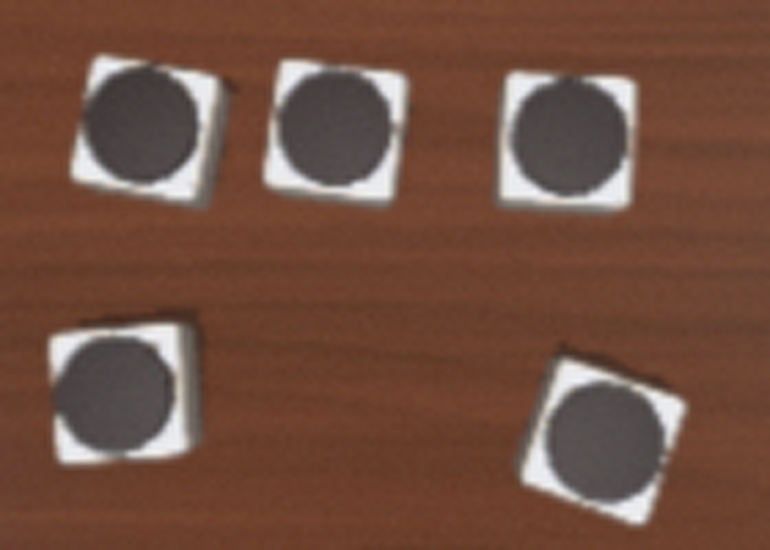

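```bash
cat >h.py <<'E'
import numpy as np,cv2
from workcell import env
def ray(c,px,z):
    px=np.atleast_2d(np.array(px,float)); f=200/np.tan(np.radians(float(c["fovy"]))/2)
    d=np.c_[(px[:,0]-c["cx"])/f,-(px[:,1]-c["cy"])/f,-np.ones(len(px))]
    T=np.array(c["world_from_camera"]);d=d@T[:3,:3].T;o=T[:3,3]
    return o+d*((z-o[2])/d[:,2])[:,None]
def crop(p,x0,y0,s): return (np.atleast_2d(np.array(p,float))+.5)/s-.5+[x0,y0]
def sq(P):
    "fit square yaw, centre, sides"
    a=[np.arctan2(*(P[(i+1)%4]-P[i])[1::-1]) for i in range(4)]
    q=np.angle(np.mean(np.exp(4j*np.array(a))))/4
    return P.mean(0)[:2],np.degrees(q),[np.linalg.norm(P[(i+1)%4]-P[i]) for i in range(4)]
E
python3 - <<'E'
from h import *
np.set_printoptions(precision=1,suppress=True)
c=np.load("top.npz")
A=lambda p:crop(p,145,175,4.2); B=lambda p:crop(p,260,180,5.5)
L=[(142,124),(335,127),(569,136),(115,394),(605,441)]
K=[[(98,55),(222,75),(197,202),(72,182)],[(281,60),(408,74),(396,203),(265,187)],[(507,72),(636,77),(630,209),(500,203)],[(49,334),(182,323),(190,452),(58,464)],[(566,357),(686,403),(642,524),(524,482)]]
for l,k in zip(L,K): print(ray(c,B(l),80)[0],*sq(ray(c,B(k),66)))
print("S",ray(c,A((78,154)),140)[0],*sq(ray(c,A([(35,110),(124,97),(143,195),(48,212)]),126)))
print("rim",*sq(ray(c,A([(30,70),(380,45),(396,398),(40,424)]),72)))
print("pl",ray(c,A((208,490)),90))
print("tray",*sq(ray(c,[(405.5,176),(493,175.5),(496,261),(407,260.5)],30)))
print("tom, roll,beaker",ray(c,(327,139),30),ray(c,(373,142),30),ray(c,(283,136),40))
s=np.load("scene.npz")
print("scene: lids",ray(s,[(376,193),(345,219),(320,201),(294,181),(322,155)],80),ray(s,[(447,260)],140),ray(s,(461,215),90))
print(ray(s,[(251,121),(298,155),(249,188),(201,153)],30))
E
```

```text
[574.   92.1  80. ] [573.5  91.6] -10.230650203629084 [np.float64(54.57541962093405), np.float64(55.78897714003451), np.float64(54.703205481846375), np.float64(56.048220034956174)]
[572.2  10.2  80. ] [572.    9.7] -6.683169032015029 [np.float64(55.030306633698196), np.float64(55.72921798505697), np.float64(56.51216053135843), np.float64(55.23325557740359)]
[567.9 -88.2  80. ] [567.4 -88.9] -3.180310565971065 [np.float64(55.056609129001565), np.float64(56.59687897624734), np.float64(55.162661402395614), np.float64(56.342393974501434)]
[460.4 102.7  80. ] [460.4 102.7] 4.545828158775981 [np.float64(57.18644802528861), np.float64(54.551941893969584), np.float64(56.438038464544064), np.float64(55.10996572332625)]
[ 441.  -101.3   80. ] [ 440.1 -102.4] -20.21706264824377 [np.float64(53.64341702036795), np.float64(53.80956081118262), np.float64(52.04306832366445), np.float64(55.32858545341293)]
S [549.4 353.5 140. ] [550.9 354.9] 10.11537301362997 [np.float64(48.4607350249178), np.float64(53.636613435182284), np.float64(51.57027545280138), np.float64(55.17789304387779)]
rim [510.2 307.3] 3.8927351060050666 [np.float64(201.5587153632811), np.float64(197.6540526178778), np.float64(200.4696649436057), np.float64(199.4260540903685)]
pl [[370.6 297.9  90. ]]
tray [ 538.7 -301.1] -0.4037977691405426 [np.float64(210.83238271434055), np.float64(205.60117676273575), np.float64(209.6985649736146), np.float64(205.0579337531802)]
tom, roll,beaker [[736.8  -4.7  30. ]] [[ 727.7 -118.8   30. ]] [[743.1 104.4  40. ]]
scene: lids [[455.7 100.9  80. ]
 [576.   97.6  80. ]
 [575.4  14.1  80. ]
 [571.5 -81.9  80. ]
 [447.7 -94.2  80. ]] [[549.3 355.5 140. ]] [[376.2 301.7  90. ]]
[[ 448.8 -391.5   30. ]
 [ 456.9 -178.7   30. ]
 [ 642.6 -185.7   30. ]
 [ 646.8 -389.6   30. ]]
```

```bash
cat >>h.py <<'E'
def plan(*wps):
    "wps: (x,y,z,yang_deg); prints tool-frame travel (m) and twist (rad) from the present pose"
    from scipy.spatial.transform import Rotation as R
    s=env.get_state(); q=s["tool_rot"]; M=R.from_quat([q[1],q[2],q[3],q[0]]).as_matrix()
    a=np.degrees(np.arctan2(M[1,1],M[0,1]))
    print("t",round(s["time_s"],1),"pos",s["eef_pos"].round(1),"yang",round(a,1),"F",s["ft_force"].round(2),"op",round(s["opening"],3),"gf",round(s["gripper_force"],1))
    for x,y,z,w in wps:
        print((M.T@(np.array([x,y,z])-s["eef_pos"])/1000).round(3).tolist(),"twist",round(np.radians((a-w+90)%180-90),3))
def snap(name):
    "top picture, white-topped canisters on the bench: centre at z=66, yaw"
    c=env.read_camera("top"); im=c["pixels"]; cv2.imwrite(f"pics/{name}.png",im[:,:,::-1])
    m=(im.min(2)>170).astype(np.uint8); m[:, :245]=0; m[:,405:]=0; m[:180]=0; m[300:]=0
    for k in cv2.findContours(m,cv2.RETR_EXTERNAL,cv2.CHAIN_APPROX_NONE)[0]:
        if cv2.contourArea(k)<200: continue
        b=cv2.boxPoints(cv2.minAreaRect(k)); ce,ya,sd=sq(ray(c,b,66)); print("can",ce.round(1),"yaw",round(ya,1),np.round(sd,0))
E
python3 - <<'E'
from h import *
snap("t1"); plan((550,354.5,200,8),(550,354.5,87,8))
E
```

```text
t 0.1 pos [242.  521.1 230.6] yang 65.1 F [ 0.22  0.01 -0.27] op 1.001 gf 0.0
[-0.35, -0.021, 0.031] twist 0.996
[-0.35, -0.021, 0.144] twist 0.996
```

{"op": "send_rows", "data": {
  "commands": [
    {"travel": [-0.06,0,0.005],"twist": 0.18},
    {"travel": [-0.12,-0.01,0.01],"twist": 0.36},
    {"travel": [-0.18,-0.015,0.02],"twist": 0.54},
    {"travel": [-0.24,-0.021,0.03],"twist": 0.72},
    {"travel": [-0.3,-0.021,0.031],"twist": 0.9},
    {"travel": [-0.35,-0.021,0.031],"twist": 0.996},
    {"travel": [-0.35,-0.021,0.031],"twist": 0.996},
    {"travel": [-0.35,-0.021,0.031],"twist": 0.996}
  ],
  "grip": -1,
  "squeeze": 40
}}

```text
time_s: 1.15
eef_pos: [550.2, 355.0, 199.8]
tool_rot: [-0.001, 0.656, 0.755, -0.001]
ft_force: [0.3, -0.0, -0.1]
opening: 0.999
gripper_force: 0.0
```

```bash
python3 - <<'E'
from h import *
plan((550,354.5,87,8))
im=cv2.imread("pics/t1.png");print(im[190:217,276:300].min(2)[::3,::3])
c=env.read_camera("wrist");cv2.imwrite("pics/w1.png",c["pixels"][:,:,::-1])
E
```

```text
t 1.1 pos [550.2 355.  199.8] yang 8.0 F [ 0.31 -0.04 -0.12] op 0.999 gf 0.0
[-0.0, -0.0, 0.113] twist 0.001
[[ 61 161  97  67  47  47  47  44]
 [152 186  83  61  71 187 211 136]
 [158  60  62  59  63  63 164 233]
 [ 70  61  63  63  64  66  68 229]
 [ 62  61  63  65  68  68  67 199]
 [ 77  63  65  67  71  71  68 158]
 [181  67  66  69  74  75 118 138]
 [233 174  72  72  73 130 233 103]
 [ 69 115 137 187 224 233 227  95]]
```

View pics/w1.png

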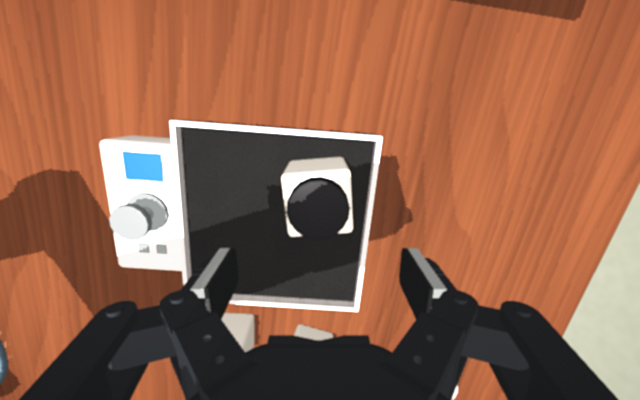

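{"op": "send_rows", "data": {
  "commands": [
    {"travel": [0,0,0.03],"twist": 0},
    {"travel": [0,0,0.06],"twist": 0},
    {"travel": [0,0,0.085],"twist": 0},
    {"travel": [0,0,0.1],"twist": 0},
    {"travel": [0,0,0.113],"twist": 0},
    {"travel": [0,0,0.113],"twist": 0},
    {"travel": [0,0,0.113],"twist": 0},
    {"travel": [0,0,0.113],"twist": 0}
  ]
}}

```text
time_s: 2.2
eef_pos: [551.6, 355.4, 88.4]
tool_rot: [0.0, 0.656, 0.755, 0.001]
ft_force: [-0.3, 0.0, 0.3]
opening: 1.003
gripper_force: 0.0
```

{"op": "send_rows", "data": {
  "commands": [
    {"travel": [0,0,0],"twist": 0},
    {"travel": [0,0,0],"twist": 0},
    {"travel": [0,0,0],"twist": 0},
    {"travel": [0,0,0],"twist": 0},
    {"travel": [0,0,0],"twist": 0},
    {"travel": [0,0,0],"twist": 0},
    {"travel": [0,0,0],"twist": 0},
    {"travel": [0,0,0],"twist": 0}
  ],
  "grip": 1
}}

```text
time_s: 3.2
eef_pos: [550.9, 355.2, 88.1]
tool_rot: [0.0, 0.656, 0.755, 0.0]
ft_force: [-2.0, -1.0, 5.7]
opening: 0.661
gripper_force: 43.1
```

{"op": "send_rows", "data": {
  "commands": [
    {"travel": [0,0,-0.01],"twist": 0},
    {"travel": [0,0,-0.02],"twist": 0},
    {"travel": [0,0,-0.03],"twist": 0},
    {"travel": [0,0,-0.04],"twist": 0},
    {"travel": [0,0,-0.05],"twist": 0},
    {"travel": [0,0,-0.05],"twist": 0},
    {"travel": [0,0,-0.05],"twist": 0},
    {"travel": [0,0,-0.05],"twist": 0}
  ]
}}

```text
time_s: 4.2
eef_pos: [550.4, 354.8, 136.7]
tool_rot: [-0.0, 0.656, 0.755, -0.001]
ft_force: [0.1, -0.2, -4.1]
opening: 0.659
gripper_force: 42.7
```

{"op": "send_rows", "data": {
  "commands": [
    {"travel": [0,0.0015,0],"twist": 0.07},
    {"travel": [0,0.0015,0.01],"twist": 0.07},
    {"travel": [0,0.0015,0.02],"twist": 0.07},
    {"travel": [0,0.0015,0.03],"twist": 0.07},
    {"travel": [0,0.0015,0.04],"twist": 0.07},
    {"travel": [0,0.0015,0.045],"twist": 0.07},
    {"travel": [0,0.0015,0.049],"twist": 0.07},
    {"travel": [0,0.0015,0.049],"twist": 0.07}
  ]
}}

```text
time_s: 5.2
eef_pos: [552.5, 355.4, 88.6]
tool_rot: [0.0, 0.682, 0.731, 0.0]
ft_force: [0.6, -0.0, -5.7]
opening: 0.66
gripper_force: 42.8
```

{"op": "send_rows", "data": {
  "commands": [
    {"travel": [0,0,0],"twist": 0},
    {"travel": [0,0,0],"twist": 0},
    {"travel": [0,0,0],"twist": 0},
    {"travel": [0,0,0],"twist": 0},
    {"travel": [0,0,-0.02],"twist": 0},
    {"travel": [0,0,-0.06],"twist": 0},
    {"travel": [0,0,-0.1],"twist": 0},
    {"travel": [0,0,-0.11],"twist": 0}
  ],
  "grip": -0.75
}}

```text
time_s: 6.2
eef_pos: [554.0, 356.2, 201.8]
tool_rot: [0.001, 0.682, 0.731, 0.003]
ft_force: [0.2, 0.3, -0.2]
opening: 0.873
gripper_force: 0.0
```

```bash
sed -i 's/m=(im.min(2)>170).astype(np.uint8)/m=cv2.morphologyEx((im.min(2)>120).astype(np.uint8),cv2.MORPH_CLOSE,np.ones((5,5)))/' h.py; python3 - <<'E'
from h import *
snap("t2"); plan((574,92,180,-10),(574,92,27,-10))
E
```

```text
t 6.2 pos [553.7 356.  201.4] yang 4.0 F [-0.34  0.72  0.69] op 0.872 gf 0.0
[-0.265, 0.002, 0.021] twist 0.245
[-0.265, 0.001, 0.174] twist 0.245
```

View pics/t2.png

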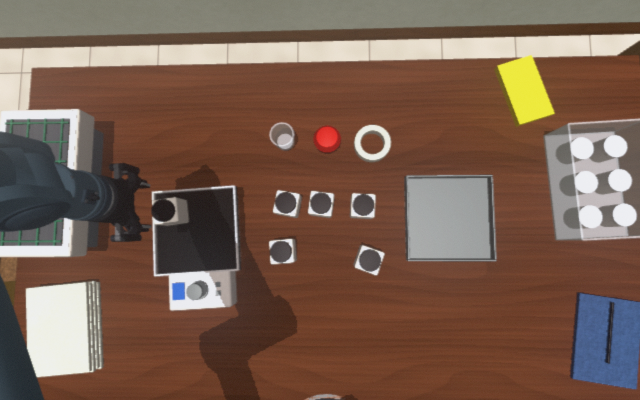

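{"op": "send_rows", "data": {
  "commands": [
    {"travel": [-0.06,0.001,0],"twist": 0.08},
    {"travel": [-0.12,0.001,0],"twist": 0.16},
    {"travel": [-0.18,0.001,0],"twist": 0.245},
    {"travel": [-0.24,0.001,0.01],"twist": 0.245},
    {"travel": [-0.265,0.001,0.021],"twist": 0.245},
    {"travel": [-0.265,0.001,0.04],"twist": 0.245},
    {"travel": [-0.265,0.001,0.06],"twist": 0.245},
    {"travel": [-0.265,0.001,0.06],"twist": 0.245}
  ],
  "grip": -1
}}

```text
time_s: 7.25
eef_pos: [569.2, 90.7, 135.2]
tool_rot: [-0.002, 0.766, 0.642, -0.003]
ft_force: [0.2, 0.1, -0.2]
opening: 0.998
gripper_force: 0.0
```

```bash
python3 - <<'E'
import re
t=open("h.py").read()
i=t.index("    m=cv2.morph"); j=t.index("; m[:, :245]")
t=t[:i]+"    m=cv2.morphologyEx((cv2.cvtColor(im,cv2.COLOR_RGB2HSV)[:,:,1]<75).astype(np.uint8),cv2.MORPH_OPEN,np.ones((3,3)))"+t[j:]
open("h.py","w").write(t)
E
python3 - <<'E'
from h import *
plan((574,92,27,-10))
E
```

```text
t 7.2 pos [569.2  90.7 135.2] yang -10.0 F [ 0.2   0.15 -0.16] op 0.998 gf 0.0
[0.002, 0.005, 0.108] twist -0.001
```

{"op": "send_rows", "data": {
  "commands": [
    {"travel": [0,0.002,0.03],"twist": 0},
    {"travel": [0,0.002,0.06],"twist": 0},
    {"travel": [0,0.002,0.085],"twist": 0},
    {"travel": [0,0.002,0.1],"twist": 0},
    {"travel": [0,0.002,0.107],"twist": 0},
    {"travel": [0,0.002,0.107],"twist": 0},
    {"travel": [0,0.002,0.107],"twist": 0},
    {"travel": [0,0.002,0.107],"twist": 0}
  ]
}}

```text
time_s: 8.25
eef_pos: [574.6, 90.7, 32.2]
tool_rot: [0.0, 0.766, 0.643, 0.001]
ft_force: [0.3, 1.0, -0.7]
opening: 1.0
gripper_force: 0.0
```

{"op": "send_rows", "data": {
  "commands": [
    {"travel": [0,0,0],"twist": 0},
    {"travel": [0,0,0],"twist": 0},
    {"travel": [0,0,0],"twist": 0},
    {"travel": [0,0,0],"twist": 0},
    {"travel": [0,0,0],"twist": 0},
    {"travel": [0,0,0],"twist": 0},
    {"travel": [0,0,0],"twist": 0},
    {"travel": [0,0,0],"twist": 0}
  ],
  "grip": 1
}}

```text
time_s: 9.25
eef_pos: [574.2, 90.7, 31.7]
tool_rot: [0.0, 0.766, 0.643, 0.0]
ft_force: [-0.1, -0.2, 5.5]
opening: 0.648
gripper_force: 43.8
```

{"op": "send_rows", "data": {
  "commands": [
    {"travel": [0,0,-0.02],"twist": 0},
    {"travel": [0,0,-0.05],"twist": 0},
    {"travel": [0,0,-0.09],"twist": 0},
    {"travel": [0,0,-0.13],"twist": 0},
    {"travel": [0,0,-0.165],"twist": 0},
    {"travel": [0,0,-0.165],"twist": 0},
    {"travel": [0,0,-0.165],"twist": 0},
    {"travel": [0,0,-0.165],"twist": 0}
  ]
}}

```text
time_s: 10.25
eef_pos: [572.5, 90.6, 194.2]
tool_rot: [-0.001, 0.766, 0.643, -0.001]
ft_force: [-0.5, -0.6, -0.8]
opening: 0.65
gripper_force: 43.2
```

```bash
cat >>h.py <<'E'
def slot(i,j):
    "shaker slot"
    a=np.radians(3.9); return 510.2+45*(i*np.cos(a)-j*np.sin(a)),307.3+45*(i*np.sin(a)+j*np.cos(a))
E
python3 - <<'E'
from h import *
snap("t3")
plan((*slot(1,-1),197,4),(*slot(1,-1),87,4),(584,-346,197,0))
E
```

```text
can [ 440.5 -100.3] yaw -18.9 [59. 60. 59. 60.]
can [460.5 100.1] yaw 4.0 [62. 58. 62. 58.]
can [566.5 -87.9] yaw -0.5 [59. 59. 58. 59.]
can [571.1  10.3] yaw -6.6 [59. 59. 59. 58.]
can [489.6 131. ] yaw 0.2 [118. 278. 114. 279.]
t 10.3 pos [572.6  90.6 194.4] yang -10.0 F [-0.32 -0.12 -0.28] op 0.652 gf 43.2
[0.17, -0.045, -0.003] twist -0.245
[0.17, -0.044, 0.107] twist -0.245
[-0.428, 0.087, -0.003] twist -0.175
```

{"op": "send_rows", "data": {
  "commands": [
    {"travel": [-0.06,0.012,0],"twist": -0.02},
    {"travel": [-0.12,0.024,0],"twist": -0.05},
    {"travel": [-0.18,0.037,0],"twist": -0.08},
    {"travel": [-0.24,0.049,0],"twist": -0.1},
    {"travel": [-0.3,0.061,0],"twist": -0.13},
    {"travel": [-0.36,0.074,0],"twist": -0.15},
    {"travel": [-0.41,0.084,0],"twist": -0.175},
    {"travel": [-0.428,0.087,0],"twist": -0.175}
  ]
}}

```text
time_s: 11.3
eef_pos: [583.9, -348.8, 194.4]
tool_rot: [-0.001, 0.708, 0.706, -0.0]
ft_force: [0.5, 0.7, -1.3]
opening: 0.651
gripper_force: 43.2
```

{"op": "send_rows", "data": {
  "commands": [
    {"travel": [0,0,0],"twist": 0},
    {"travel": [0,0,0.04],"twist": 0},
    {"travel": [0,0,0.08],"twist": 0},
    {"travel": [0,0,0.11],"twist": 0},
    {"travel": [0,0,0.13],"twist": 0},
    {"travel": [0,0,0.14],"twist": 0},
    {"travel": [0,0,0.14],"twist": 0},
    {"travel": [0,0,0.14],"twist": 0}
  ]
}}

```text
time_s: 12.3
eef_pos: [585.8, -345.9, 57.6]
tool_rot: [0.001, 0.707, 0.707, 0.0]
ft_force: [-0.2, -0.1, 0.5]
opening: 0.649
gripper_force: 43.3
```

```bash
python3 - <<'E'
from h import *
plan((584,-346,37,0))
E
```

```text
t 12.3 pos [ 585.8 -345.9   57.6] yang 0.0 F [-0.2  -0.15  0.48] op 0.649 gf 43.3
[-0.0, -0.002, 0.021] twist 0.001
```

{"op": "send_rows", "data": {
  "commands": [
    {"travel": [0,0,0.007],"twist": 0},
    {"travel": [0,0,0.014],"twist": 0},
    {"travel": [0,0,0.021],"twist": 0},
    {"travel": [0,0,0.021],"twist": 0},
    {"travel": [0,0,0.021],"twist": 0},
    {"travel": [0,0,0.021],"twist": 0},
    {"travel": [0,0,0.021],"twist": 0},
    {"travel": [0,0,0.021],"twist": 0}
  ]
}}

```text
time_s: 13.3
eef_pos: [584.9, -346.1, 35.6]
tool_rot: [0.0, 0.707, 0.707, -0.0]
ft_force: [-3.0, 1.0, 6.5]
opening: 0.651
gripper_force: 44.0
```

{"op": "send_rows", "data": {
  "commands": [
    {"travel": [0,0,0],"twist": 0},
    {"travel": [0,0,0],"twist": 0},
    {"travel": [0,0,0],"twist": 0},
    {"travel": [0,0,0],"twist": 0},
    {"travel": [0,0,-0.02],"twist": 0},
    {"travel": [0,0,-0.05],"twist": 0},
    {"travel": [0,0,-0.1],"twist": 0},
    {"travel": [0,0,-0.13],"twist": 0}
  ],
  "grip": -0.75
}}

```text
time_s: 14.3
eef_pos: [585.8, -346.5, 168.1]
tool_rot: [0.002, 0.707, 0.707, 0.0]
ft_force: [0.1, -0.6, -0.3]
opening: 0.878
gripper_force: 0.0
```

```bash
python3 - <<'E'
from h import *
snap("t4")
plan((567.5,-88,135,-2),(567.5,-88,27,-2))
E
```

```text
can [ 440.9 -100.6] yaw -21.0 [58. 63. 58. 62.]
can [460.7 100.2] yaw 4.0 [62. 59. 62. 59.]
can [566.5 -87.9] yaw -0.5 [59. 59. 58. 59.]
can [571.3  10.2] yaw -7.4 [59. 58. 59. 58.]
t 14.3 pos [ 587.1 -347.5  172.2] yang 0.0 F [ 0.39 -1.22  2.1 ] op 0.877 gf 0.0
[0.26, -0.02, 0.036] twist 0.035
[0.26, -0.021, 0.144] twist 0.035
```

View pics/t4.png

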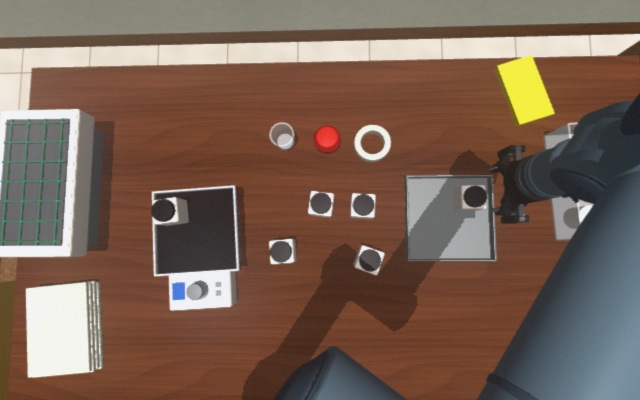

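{"op": "send_rows", "data": {
  "commands": [
    {"travel": [0.06,-0.005,0],"twist": 0.035},
    {"travel": [0.12,-0.01,0],"twist": 0.035},
    {"travel": [0.18,-0.015,0],"twist": 0.035},
    {"travel": [0.24,-0.018,0],"twist": 0.035},
    {"travel": [0.258,-0.018,0.01],"twist": 0.035},
    {"travel": [0.258,-0.018,0.03],"twist": 0.035},
    {"travel": [0.258,-0.018,0.036],"twist": 0.035},
    {"travel": [0.258,-0.018,0.036],"twist": 0.035}
  ],
  "grip": -1
}}

```text
time_s: 15.35
eef_pos: [566.5, -88.6, 128.6]
tool_rot: [-0.001, 0.72, 0.694, -0.0]
ft_force: [-0.5, 0.9, -0.5]
opening: 0.998
gripper_force: 0.0
```

```bash
python3 - <<'E'
from h import *
plan((567.5,-88,27,-2))
E
```

```text
t 15.3 pos [566.5 -88.6 128.6] yang -2.1 F [-0.46  0.95 -0.46] op 0.998 gf 0.0
[0.001, 0.001, 0.102] twist -0.001
```

{"op": "send_rows", "data": {
  "commands": [
    {"travel": [0,0.001,0.03],"twist": 0},
    {"travel": [0,0.001,0.06],"twist": 0},
    {"travel": [0,0.001,0.085],"twist": 0},
    {"travel": [0,0.001,0.1],"twist": 0},
    {"travel": [0,0.001,0.103],"twist": 0},
    {"travel": [0,0.001,0.103],"twist": 0},
    {"travel": [0,0.001,0.103],"twist": 0},
    {"travel": [0,0.001,0.103],"twist": 0}
  ]
}}

```text
time_s: 16.35
eef_pos: [568.7, -88.1, 27.1]
tool_rot: [0.001, 0.719, 0.695, 0.0]
ft_force: [0.3, 0.0, -0.3]
opening: 0.997
gripper_force: 0.0
```

{"op": "send_rows", "data": {
  "commands": [
    {"travel": [0,0,0],"twist": 0},
    {"travel": [0,0,0],"twist": 0},
    {"travel": [0,0,0],"twist": 0},
    {"travel": [0,0,0],"twist": 0},
    {"travel": [0,0,0],"twist": 0},
    {"travel": [0,0,0],"twist": 0},
    {"travel": [0,0,0],"twist": 0},
    {"travel": [0,0,0],"twist": 0}
  ],
  "grip": 1
}}

```text
time_s: 17.35
eef_pos: [568.4, -88.1, 26.8]
tool_rot: [0.0, 0.719, 0.695, 0.0]
ft_force: [-0.4, 0.2, 4.8]
opening: 0.651
gripper_force: 42.9
```

{"op": "send_rows", "data": {
  "commands": [
    {"travel": [0,0,-0.02],"twist": 0},
    {"travel": [0,0,-0.05],"twist": 0},
    {"travel": [0,0,-0.09],"twist": 0},
    {"travel": [0,0,-0.13],"twist": 0},
    {"travel": [0,0,-0.165],"twist": 0},
    {"travel": [0,0,-0.165],"twist": 0},
    {"travel": [0,0,-0.165],"twist": 0},
    {"travel": [0,0,-0.165],"twist": 0}
  ]
}}

```text
time_s: 18.35
eef_pos: [566.6, -87.6, 189.1]
tool_rot: [-0.002, 0.719, 0.695, -0.001]
ft_force: [-0.1, 0.5, -0.9]
opening: 0.653
gripper_force: 42.6
```

```bash
python3 - <<'E'
from h import *
plan((*slot(1,-1),197,4),(584,-256,197,0))
E
```

```text
t 18.4 pos [566.6 -87.6 189.1] yang -2.0 F [-0.1   0.54 -0.91] op 0.653 gf 42.6
[0.353, -0.021, -0.007] twist -0.105
[-0.168, 0.023, -0.008] twist -0.035
```

{"op": "send_rows", "data": {
  "commands": [
    {"travel": [-0.06,0.008,0],"twist": -0.035},
    {"travel": [-0.12,0.016,0],"twist": -0.035},
    {"travel": [-0.168,0.023,0],"twist": -0.035},
    {"travel": [-0.168,0.022,0.02],"twist": -0.035},
    {"travel": [-0.168,0.022,0.06],"twist": -0.035},
    {"travel": [-0.168,0.022,0.1],"twist": -0.035},
    {"travel": [-0.168,0.022,0.13],"twist": -0.035},
    {"travel": [-0.168,0.022,0.13],"twist": -0.035}
  ]
}}

```text
time_s: 19.35
eef_pos: [580.5, -254.7, 56.9]
tool_rot: [-0.004, 0.707, 0.707, -0.001]
ft_force: [0.9, -0.2, -0.2]
opening: 0.65
gripper_force: 42.6
```

```bash
python3 - <<'E'
from h import *
plan((584,-256,31.5,0))
E
```

```text
t 19.4 pos [ 580.5 -254.7   56.9] yang -0.0 F [ 0.94 -0.23 -0.19] op 0.65 gf 42.6
[-0.001, 0.004, 0.025] twist -0.0
```

{"op": "send_rows", "data": {
  "commands": [
    {"travel": [-0.001,0.001,0.007],"twist": 0},
    {"travel": [-0.001,0.001,0.014],"twist": 0},
    {"travel": [-0.001,0.001,0.02],"twist": 0},
    {"travel": [-0.001,0.001,0.025],"twist": 0},
    {"travel": [-0.001,0.001,0.025],"twist": 0},
    {"travel": [-0.001,0.001,0.025],"twist": 0},
    {"travel": [-0.001,0.001,0.025],"twist": 0},
    {"travel": [-0.001,0.001,0.025],"twist": 0}
  ]
}}

```text
time_s: 20.35
eef_pos: [585.2, -257.7, 36.5]
tool_rot: [0.0, 0.707, 0.707, 0.0]
ft_force: [0.1, -0.7, -1.7]
opening: 0.648
gripper_force: 42.6
```

{"op": "send_rows", "data": {
  "commands": [
    {"travel": [0,0,0],"twist": 0},
    {"travel": [0,0,0],"twist": 0},
    {"travel": [0,0,0],"twist": 0},
    {"travel": [0,0,0],"twist": 0},
    {"travel": [0,0,-0.02],"twist": 0},
    {"travel": [0,0,-0.05],"twist": 0},
    {"travel": [0,0,-0.1],"twist": 0},
    {"travel": [0,0,-0.13],"twist": 0}
  ],
  "grip": -0.75
}}

```text
time_s: 21.35
eef_pos: [585.9, -258.2, 169.1]
tool_rot: [0.002, 0.707, 0.707, 0.0]
ft_force: [0.6, -0.3, 0.4]
opening: 0.876
gripper_force: 0.0
```

```bash
python3 - <<'E'
from h import *
snap("t5")
plan((440.5,-101.5,135,-20),(440.5,-101.5,27,-20))
E
```

```text
can [ 440.8 -100.4] yaw -18.9 [58. 60. 58. 60.]
can [460.8 100.2] yaw 4.0 [62. 59. 62. 59.]
can [571.3  10.2] yaw -7.4 [59. 58. 59. 58.]
t 21.4 pos [ 587.5 -259.   173. ] yang 0.0 F [ 1.44 -0.24  2.9 ] op 0.877 gf 0.0
[0.158, -0.147, 0.036] twist 0.349
[0.158, -0.148, 0.144] twist 0.349
```

{"op": "send_rows", "data": {
  "commands": [
    {"travel": [0.04,-0.035,0],"twist": 0.12},
    {"travel": [0.08,-0.07,0],"twist": 0.24},
    {"travel": [0.12,-0.11,0],"twist": 0.349},
    {"travel": [0.157,-0.146,0],"twist": 0.349},
    {"travel": [0.157,-0.146,0.01],"twist": 0.349},
    {"travel": [0.157,-0.146,0.03],"twist": 0.349},
    {"travel": [0.157,-0.146,0.03],"twist": 0.349},
    {"travel": [0.157,-0.146,0.03],"twist": 0.349}
  ],
  "grip": -1
}}

```text
time_s: 22.4
eef_pos: [439.7, -101.2, 136.5]
tool_rot: [0.0, 0.819, 0.573, 0.0]
ft_force: [-0.2, -0.5, -0.0]
opening: 0.997
gripper_force: 0.0
```

```bash
python3 - <<'E'
from h import *
plan((440.5,-101.5,27,-20))
E
```

```text
t 22.4 pos [ 439.7 -101.2  136.5] yang -20.0 F [-0.2  -0.5  -0.04] op 0.997 gf 0.0
[-0.0, 0.001, 0.11] twist -0.0
```

{"op": "send_rows", "data": {
  "commands": [
    {"travel": [0,0.001,0.03],"twist": 0},
    {"travel": [0,0.001,0.06],"twist": 0},
    {"travel": [0,0.001,0.085],"twist": 0},
    {"travel": [0,0.001,0.1],"twist": 0},
    {"travel": [0,0.001,0.11],"twist": 0},
    {"travel": [0,0.001,0.11],"twist": 0},
    {"travel": [0,0.001,0.11],"twist": 0},
    {"travel": [0,0.001,0.11],"twist": 0}
  ]
}}

```text
time_s: 23.4
eef_pos: [440.7, -101.3, 27.0]
tool_rot: [0.001, 0.819, 0.574, 0.0]
ft_force: [-1.0, 0.2, -0.3]
opening: 0.998
gripper_force: 0.0
```

{"op": "send_rows", "data": {
  "commands": [
    {"travel": [0,0,0],"twist": 0},
    {"travel": [0,0,0],"twist": 0},
    {"travel": [0,0,0],"twist": 0},
    {"travel": [0,0,0],"twist": 0},
    {"travel": [0,0,0],"twist": 0},
    {"travel": [0,0,0],"twist": 0},
    {"travel": [0,0,0],"twist": 0},
    {"travel": [0,0,0],"twist": 0}
  ],
  "grip": 1
}}

```text
time_s: 24.4
eef_pos: [440.1, -101.0, 26.7]
tool_rot: [0.0, 0.819, 0.574, 0.0]
ft_force: [-1.5, 0.5, 5.4]
opening: 0.652
gripper_force: 44.0
```

{"op": "send_rows", "data": {
  "commands": [
    {"travel": [0,0,-0.02],"twist": 0},
    {"travel": [0,0,-0.05],"twist": 0},
    {"travel": [0,0,-0.09],"twist": 0},
    {"travel": [0,0,-0.13],"twist": 0},
    {"travel": [0,0,-0.165],"twist": 0},
    {"travel": [0,0,-0.165],"twist": 0},
    {"travel": [0,0,-0.165],"twist": 0},
    {"travel": [0,0,-0.165],"twist": 0}
  ]
}}

```text
time_s: 25.4
eef_pos: [438.5, -100.5, 189.3]
tool_rot: [-0.002, 0.819, 0.574, -0.001]
ft_force: [-0.9, -0.4, -4.3]
opening: 0.648
gripper_force: 44.4
```

```bash
python3 - <<'E'
from h import *
snap("t6")
plan((*slot(1,-1),197,4),(494,-256,197,0))
E
```

```text
can [460.8 100.2] yaw 4.0 [62. 59. 62. 59.]
can [ 438.3 -127.5] yaw -0.5 [109. 173. 107. 174.]
can [571.3  10.2] yaw -7.4 [59. 58. 59. 58.]
t 25.4 pos [ 438.7 -100.5  189.5] yang -20.0 F [ 0.4   0.35 -3.74] op 0.649 gf 44.4
[0.385, -0.013, -0.007] twist -0.419
[-0.127, 0.105, -0.008] twist -0.349
```

View pics/t6.png

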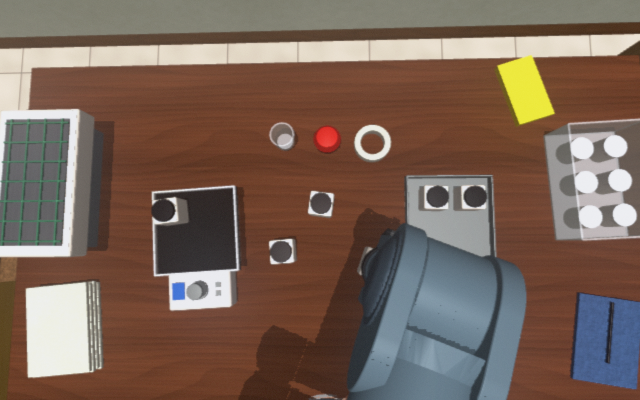

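{"op": "send_rows", "data": {
  "commands": [
    {"travel": [0.06,-0.002,-0.005],"twist": -0.07},
    {"travel": [0.12,-0.004,-0.007],"twist": -0.14},
    {"travel": [0.18,-0.006,-0.007],"twist": -0.21},
    {"travel": [0.24,-0.008,-0.007],"twist": -0.28},
    {"travel": [0.3,-0.01,-0.007],"twist": -0.35},
    {"travel": [0.35,-0.012,-0.007],"twist": -0.419},
    {"travel": [0.385,-0.012,-0.007],"twist": -0.419},
    {"travel": [0.385,-0.012,-0.007],"twist": -0.419}
  ]
}}

```text
time_s: 26.45
eef_pos: [560.2, 267.2, 196.3]
tool_rot: [-0.001, 0.681, 0.733, -0.001]
ft_force: [-0.7, 0.4, -3.9]
opening: 0.653
gripper_force: 44.3
```

```bash
python3 - <<'E'
from h import *
plan((*slot(1,-1),88,4))
E
```

```text
t 26.4 pos [560.2 267.2 196.3] yang 4.2 F [-0.69  0.44 -3.94] op 0.653 gf 44.3
[-0.002, -0.002, 0.108] twist 0.004
```

{"op": "send_rows", "data": {
  "commands": [
    {"travel": [-0.001,-0.002,0.03],"twist": 0},
    {"travel": [-0.001,-0.002,0.06],"twist": 0},
    {"travel": [-0.001,-0.002,0.085],"twist": 0},
    {"travel": [-0.001,-0.002,0.096],"twist": 0},
    {"travel": [-0.001,-0.002,0.102],"twist": 0},
    {"travel": [-0.001,-0.002,0.107],"twist": 0},
    {"travel": [-0.001,-0.002,0.107],"twist": 0},
    {"travel": [-0.001,-0.002,0.107],"twist": 0}
  ]
}}

```text
time_s: 27.45
eef_pos: [559.0, 263.9, 92.1]
tool_rot: [0.0, 0.682, 0.731, 0.001]
ft_force: [-0.1, 0.8, -4.4]
opening: 0.653
gripper_force: 44.3
```

{"op": "send_rows", "data": {
  "commands": [
    {"travel": [0,0,0],"twist": 0},
    {"travel": [0,0,0],"twist": 0},
    {"travel": [0,0,0],"twist": 0},
    {"travel": [0,0,0],"twist": 0},
    {"travel": [0,0,-0.02],"twist": 0},
    {"travel": [0,0,-0.05],"twist": 0},
    {"travel": [0,0,-0.1],"twist": 0},
    {"travel": [0,0,-0.11],"twist": 0}
  ],
  "grip": -0.75
}}

```text
time_s: 28.45
eef_pos: [560.6, 264.5, 205.5]
tool_rot: [0.002, 0.682, 0.731, 0.003]
ft_force: [0.7, -0.1, -0.7]
opening: 0.879
gripper_force: 0.0
```

```bash
python3 - <<'E'
from h import *
snap("t7")
plan((460.5,102,135,4),(460.5,102,27,4))
E
```

```text
can [460.7 100.7] yaw 5.4 [64. 58. 64. 59.]
can [571.3  10.2] yaw -7.4 [59. 58. 59. 58.]
t 28.5 pos [560.3 264.4 205. ] yang 4.0 F [-0.2  -0.76 -0.75] op 0.88 gf 0.0
[-0.155, -0.111, 0.069] twist 0.0
[-0.155, -0.112, 0.177] twist 0.0
```

{"op": "send_rows", "data": {
  "commands": [
    {"travel": [-0.045,-0.032,0],"twist": 0},
    {"travel": [-0.09,-0.065,0],"twist": 0},
    {"travel": [-0.13,-0.095,0.01],"twist": 0},
    {"travel": [-0.154,-0.11,0.03],"twist": 0},
    {"travel": [-0.154,-0.11,0.05],"twist": 0},
    {"travel": [-0.154,-0.11,0.066],"twist": 0},
    {"travel": [-0.154,-0.11,0.066],"twist": 0},
    {"travel": [-0.154,-0.11,0.066],"twist": 0}
  ],
  "grip": -1
}}

```text
time_s: 29.5
eef_pos: [459.3, 102.5, 135.2]
tool_rot: [-0.0, 0.682, 0.731, -0.0]
ft_force: [0.1, -0.8, -0.3]
opening: 0.997
gripper_force: 0.0
```

```bash
python3 - <<'E'
from h import *
plan((460.5,102,27,4))
E
```

```text
t 29.5 pos [459.3 102.5 135.2] yang 4.0 F [ 0.12 -0.78 -0.3 ] op 0.997 gf 0.0
[-0.001, 0.001, 0.108] twist 0.0
```

{"op": "send_rows", "data": {
  "commands": [
    {"travel": [0,0.001,0.03],"twist": 0},
    {"travel": [0,0.001,0.06],"twist": 0},
    {"travel": [0,0.001,0.085],"twist": 0},
    {"travel": [0,0.001,0.1],"twist": 0},
    {"travel": [0,0.001,0.109],"twist": 0},
    {"travel": [0,0.001,0.109],"twist": 0},
    {"travel": [0,0.001,0.109],"twist": 0},
    {"travel": [0,0.001,0.109],"twist": 0}
  ]
}}

```text
time_s: 30.5
eef_pos: [461.3, 102.6, 27.0]
tool_rot: [0.001, 0.682, 0.731, 0.001]
ft_force: [-0.0, 0.1, 0.5]
opening: 0.996
gripper_force: 0.0
```

{"op": "send_rows", "data": {
  "commands": [
    {"travel": [0,0,0],"twist": 0},
    {"travel": [0,0,0],"twist": 0},
    {"travel": [0,0,0],"twist": 0},
    {"travel": [0,0,0],"twist": 0},
    {"travel": [0,0,0],"twist": 0},
    {"travel": [0,0,0],"twist": 0},
    {"travel": [0,0,0],"twist": 0},
    {"travel": [0,0,0],"twist": 0}
  ],
  "grip": 1
}}

```text
time_s: 31.5
eef_pos: [460.9, 102.5, 26.7]
tool_rot: [0.0, 0.682, 0.731, 0.0]
ft_force: [-0.1, 0.3, 5.3]
opening: 0.652
gripper_force: 43.4
```

{"op": "send_rows", "data": {
  "commands": [
    {"travel": [0,0,-0.02],"twist": 0},
    {"travel": [0,0,-0.05],"twist": 0},
    {"travel": [0,0,-0.09],"twist": 0},
    {"travel": [0,0,-0.13],"twist": 0},
    {"travel": [0,0,-0.17],"twist": 0},
    {"travel": [0,0,-0.175],"twist": 0},
    {"travel": [0,0,-0.175],"twist": 0},
    {"travel": [0,0,-0.175],"twist": 0}
  ]
}}

```text
time_s: 32.5
eef_pos: [459.1, 102.4, 199.4]
tool_rot: [-0.001, 0.682, 0.731, -0.001]
ft_force: [-0.4, 0.6, -1.7]
opening: 0.65
gripper_force: 43.0
```

```bash
python3 - <<'E'
from h import *
plan((*slot(-1,-1),200,4),(494,-256,200,0))
E
```

```text
t 32.5 pos [459.1 102.4 199.4] yang 4.0 F [-0.44  0.55 -1.69] op 0.65 gf 43.0
[0.156, 0.02, -0.001] twist 0.0
[-0.36, 0.01, -0.001] twist 0.07
```

```bash
python3 - <<'E'
from h import *
for i in range(5):
    snap(f"t8{i}") if i==0 else env.read_camera("top"); print(env.get_state()["ft_force"].round(2))
E
```

```text
can [445.3 138.8] yaw 0.3 [100. 190.  98. 191.]
can [571.3  10.5] yaw -7.4 [59. 59. 59. 59.]
[ 0.38  0.3  -1.14]
[ 0.17 -0.19 -2.16]
[-0.03  0.44 -0.84]
[-0.43 -0.42 -1.02]
[-0.38 -0.56 -0.73]
```

{"op": "send_rows", "data": {
  "commands": [
    {"travel": [-0.06,0.002,0],"twist": 0.02},
    {"travel": [-0.12,0.003,0],"twist": 0.04},
    {"travel": [-0.18,0.005,0],"twist": 0.07},
    {"travel": [-0.24,0.007,0],"twist": 0.07},
    {"travel": [-0.3,0.009,0],"twist": 0.07},
    {"travel": [-0.345,0.01,0],"twist": 0.07},
    {"travel": [-0.36,0.01,0],"twist": 0.07},
    {"travel": [-0.36,0.01,0],"twist": 0.07}
  ]
}}

```text
time_s: 33.75
eef_pos: [495.4, -256.2, 200.8]
tool_rot: [-0.001, 0.708, 0.707, 0.0]
ft_force: [-0.4, 0.2, -1.1]
opening: 0.649
gripper_force: 43.0
```

{"op": "send_rows", "data": {
  "commands": [
    {"travel": [0,0,0.03],"twist": 0},
    {"travel": [0,0,0.06],"twist": 0},
    {"travel": [0,0,0.09],"twist": 0},
    {"travel": [0,0,0.12],"twist": 0},
    {"travel": [0,0,0.14],"twist": 0},
    {"travel": [0,0,0.14],"twist": 0},
    {"travel": [0,0,0.14],"twist": 0},
    {"travel": [0,0,0.14],"twist": 0}
  ]
}}

```text
time_s: 34.75
eef_pos: [496.6, -256.1, 62.7]
tool_rot: [0.001, 0.707, 0.707, 0.0]
ft_force: [0.3, 0.3, -0.5]
opening: 0.651
gripper_force: 42.9
```

```bash
python3 - <<'E'
from h import *
plan((494,-256,31.5,0))
E
```

```text
t 34.8 pos [ 496.6 -256.1   62.7] yang 0.0 F [ 0.29  0.32 -0.55] op 0.651 gf 42.9
[0.0, -0.003, 0.031] twist 0.001
```

{"op": "send_rows", "data": {
  "commands": [
    {"travel": [0,-0.002,0.008],"twist": 0},
    {"travel": [0,-0.002,0.016],"twist": 0},
    {"travel": [0,-0.002,0.024],"twist": 0},
    {"travel": [0,-0.002,0.031],"twist": 0},
    {"travel": [0,-0.002,0.031],"twist": 0},
    {"travel": [0,-0.002,0.031],"twist": 0},
    {"travel": [0,-0.002,0.031],"twist": 0},
    {"travel": [0,-0.002,0.031],"twist": 0}
  ]
}}

```text
time_s: 35.75
eef_pos: [493.4, -255.8, 30.6]
tool_rot: [-0.0, 0.707, 0.707, -0.0]
ft_force: [-2.1, 2.4, 6.1]
opening: 0.655
gripper_force: 43.8
```

{"op": "send_rows", "data": {
  "commands": [
    {"travel": [0,0,0],"twist": 0},
    {"travel": [0,0,0],"twist": 0},
    {"travel": [0,0,0],"twist": 0},
    {"travel": [0,0,0],"twist": 0},
    {"travel": [0,0,-0.02],"twist": 0},
    {"travel": [0,0,-0.05],"twist": 0},
    {"travel": [0,0,-0.1],"twist": 0},
    {"travel": [0,0,-0.13],"twist": 0}
  ],
  "grip": -0.75
}}

```text
time_s: 36.75
eef_pos: [494.4, -256.4, 162.8]
tool_rot: [0.001, 0.707, 0.707, 0.0]
ft_force: [-0.6, -1.2, -0.2]
opening: 0.871
gripper_force: 0.0
```

```bash
python3 - <<'E'
from h import *
snap("t9")
plan((572,10,135,-7),(572,10,27,-7))
E
```

```text
can [571.3  10.2] yaw -7.4 [59. 58. 59. 58.]
t 36.8 pos [ 496.1 -257.5  166.4] yang 0.0 F [ 0.67 -0.16  2.42] op 0.874 gf 0.0
[0.268, 0.076, 0.031] twist 0.122
[0.268, 0.075, 0.139] twist 0.122
```

View pics/t9.png

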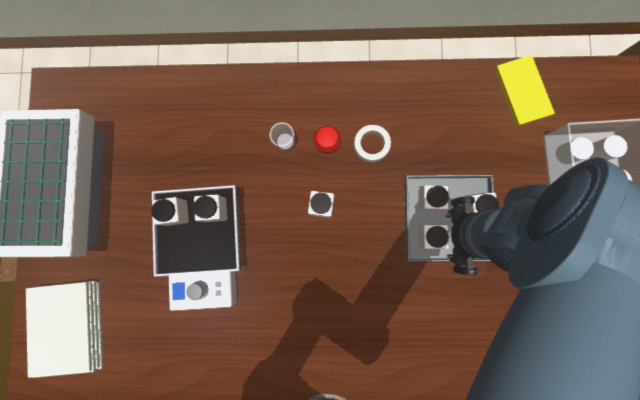

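{"op": "send_rows", "data": {
  "commands": [
    {"travel": [0.06,0.017,0],"twist": 0.06},
    {"travel": [0.12,0.034,0],"twist": 0.122},
    {"travel": [0.18,0.051,0],"twist": 0.122},
    {"travel": [0.24,0.068,0],"twist": 0.122},
    {"travel": [0.266,0.077,0],"twist": 0.122},
    {"travel": [0.266,0.077,0.015],"twist": 0.122},
    {"travel": [0.266,0.077,0.027],"twist": 0.122},
    {"travel": [0.266,0.077,0.027],"twist": 0.122}
  ],
  "grip": -1
}}

```text
time_s: 37.8
eef_pos: [568.8, 9.0, 131.4]
tool_rot: [-0.001, 0.75, 0.662, -0.001]
ft_force: [-0.4, -0.1, 0.3]
opening: 1.001
gripper_force: 0.0
```

```bash
python3 - <<'E'
from h import *
plan((572,10,27,-7))
c=env.read_camera("top");im=c["pixels"][:,:,::-1]
cv2.imwrite("pics/t10.png",cv2.resize(im[165:275,395:505],None,fx=5,fy=5,interpolation=cv2.INTER_CUBIC))
E
```

```text
t 37.8 pos [568.8   9.  131.4] yang -7.1 F [-0.39 -0.09  0.32] op 1.001 gf 0.0
[0.001, 0.003, 0.104] twist -0.002
```

View pics/t10.png

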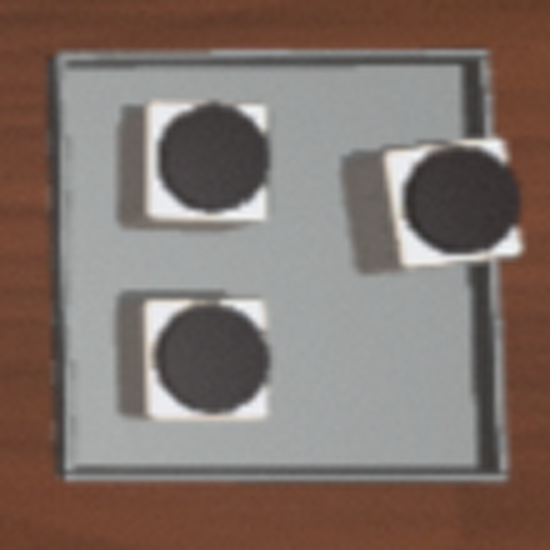

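```bash
python3 - <<'E'
from h import *
np.set_printoptions(precision=1,suppress=True)
c=np.load("top.npz");A=lambda p:crop(p,395,165,5)
for z in(66,70): print(*sq(ray(c,A([(385,153),(503,139),(523,250),(402,268)]),z)))
print("top left",ray(c,A([(385,153),(402,268)]),70),"bot",ray(c,A([(342,154),(360,273)]),4),"lid",ray(c,A((463,199)),84))
print("ref top",ray(c,A([(147,102),(145,219)]),70),"bot",ray(c,A([(122,107),(122,224)]),4),"lid",ray(c,A((213,157)),84))
print("tray rim",*sq(ray(c,A([(52,57),(488,52),(506,478),(62,478)]),30)), "inner floor right", ray(c,A([(463,60),(476,470)]),4))
E
```

```text
[ 565.8 -371.4] 7.0026511946229455 [np.float64(54.62838134882197), np.float64(52.12731952204795), np.float64(55.96568156150538), np.float64(53.885381440176666)]
[ 565.4 -369.8] 7.002651194622955 [np.float64(54.38087724011193), np.float64(51.89114694216913), np.float64(55.71211856382514), np.float64(53.641243631650134)]
top left [[ 588.6 -339.8   70. ]
 [ 535.2 -345.3   70. ]] bot [[ 595.8 -342.7    4. ]
 [ 536.4 -349.1    4. ]] lid [[ 565.7 -368.7   84. ]]
ref top [[ 613.3 -231.3   70. ]
 [ 558.5 -228.8   70. ]] bot [[ 620.3 -234.7    4. ]
 [ 561.4 -233.1    4. ]] lid [[ 585.6 -257.1   84. ]]
tray rim [ 539.6 -300.3] -0.05124653951956573 [np.float64(210.19514750836925), np.float64(204.9521817129989), np.float64(209.2997770576285), np.float64(204.35139045164433)] inner floor right [[ 642.7 -404.1    4. ]
 [ 439.8 -401.2    4. ]]
```

{"op": "send_rows", "data": {
  "commands": [
    {"travel": [0,0.002,0.03],"twist": 0},
    {"travel": [0,0.002,0.06],"twist": 0},
    {"travel": [0,0.002,0.085],"twist": 0},
    {"travel": [0,0.002,0.1],"twist": 0},
    {"travel": [0,0.002,0.105],"twist": 0},
    {"travel": [0,0.002,0.105],"twist": 0},
    {"travel": [0,0.002,0.105],"twist": 0},
    {"travel": [0,0.002,0.105],"twist": 0}
  ]
}}

```text
time_s: 38.85
eef_pos: [573.4, 9.8, 29.2]
tool_rot: [0.001, 0.749, 0.663, 0.001]
ft_force: [-0.8, -0.3, -0.4]
opening: 1.003
gripper_force: 0.0
```

{"op": "send_rows", "data": {
  "commands": [
    {"travel": [0,0,0],"twist": 0},
    {"travel": [0,0,0],"twist": 0},
    {"travel": [0,0,0],"twist": 0},
    {"travel": [0,0,0],"twist": 0},
    {"travel": [0,0,0],"twist": 0},
    {"travel": [0,0,0],"twist": 0},
    {"travel": [0,0,0],"twist": 0},
    {"travel": [0,0,0],"twist": 0}
  ],
  "grip": 1
}}

```text
time_s: 39.85
eef_pos: [572.8, 9.9, 28.7]
tool_rot: [0.0, 0.749, 0.663, 0.0]
ft_force: [-1.3, -0.1, 5.0]
opening: 0.653
gripper_force: 44.8
```

{"op": "send_rows", "data": {
  "commands": [
    {"travel": [0,0,-0.02],"twist": 0},
    {"travel": [0,0,-0.05],"twist": 0},
    {"travel": [0,0,-0.09],"twist": 0},
    {"travel": [0,0,-0.13],"twist": 0},
    {"travel": [0,0,-0.17],"twist": 0},
    {"travel": [0,0,-0.175],"twist": 0},
    {"travel": [0,0,-0.175],"twist": 0},
    {"travel": [0,0,-0.175],"twist": 0}
  ]
}}

```text
time_s: 40.85
eef_pos: [571.0, 10.0, 200.6]
tool_rot: [-0.002, 0.749, 0.663, -0.002]
ft_force: [-0.5, -0.4, -4.0]
opening: 0.646
gripper_force: 44.3
```

```bash
python3 - <<'E'
from h import *
for i in range(3): env.read_camera("top"); print(env.get_state()["ft_force"].round(2))
plan((*slot(-1,-1),200,4),(*slot(-1,1),200,4),(487,-346,200,0))
E
```

```text
[-0.73  0.07 -4.65]
[-0.35 -0.23 -4.13]
[-0.91  0.59 -4.87]
t 41.0 pos [571.6   9.9 201.6] yang -7.0 F [-0.91  0.59 -4.87] op 0.648 gf 44.3
[0.235, -0.133, 0.002] twist -0.192
[0.323, -0.15, 0.002] twist -0.192
[-0.364, -0.041, 0.002] twist -0.122
```

{"op": "send_rows", "data": {
  "commands": [
    {"travel": [0.05,-0.028,0],"twist": -0.05},
    {"travel": [0.1,-0.056,0],"twist": -0.1},
    {"travel": [0.15,-0.085,0],"twist": -0.15},
    {"travel": [0.2,-0.113,0],"twist": -0.192},
    {"travel": [0.235,-0.133,0.002],"twist": -0.192},
    {"travel": [0.235,-0.133,0.002],"twist": -0.192},
    {"travel": [0.235,-0.133,0.002],"twist": -0.192},
    {"travel": [0.235,-0.133,0.002],"twist": -0.192}
  ]
}}

```text
time_s: 42.0
eef_pos: [469.7, 258.3, 201.1]
tool_rot: [0.0, 0.683, 0.731, -0.0]
ft_force: [0.4, -0.3, -3.9]
opening: 0.651
gripper_force: 44.5
```

```bash
python3 - <<'E'
from h import *
plan((*slot(-1,-1),89,4))
E
```

```text
t 42.0 pos [469.7 258.3 201.1] yang 3.9 F [ 0.45 -0.29 -3.9 ] op 0.651 gf 44.5
[0.001, -0.001, 0.112] twist -0.001
```

{"op": "send_rows", "data": {
  "commands": [
    {"travel": [0,-0.001,0.03],"twist": 0},
    {"travel": [0,-0.001,0.06],"twist": 0},
    {"travel": [0,-0.001,0.085],"twist": 0},
    {"travel": [0,-0.001,0.1],"twist": 0},
    {"travel": [0,-0.001,0.107],"twist": 0},
    {"travel": [0,-0.001,0.111],"twist": 0},
    {"travel": [0,-0.001,0.111],"twist": 0},
    {"travel": [0,-0.001,0.111],"twist": 0}
  ]
}}

```text
time_s: 43.0
eef_pos: [468.8, 259.5, 91.1]
tool_rot: [0.0, 0.682, 0.731, 0.001]
ft_force: [0.3, -0.3, -4.7]
opening: 0.647
gripper_force: 44.4
```

{"op": "send_rows", "data": {
  "commands": [
    {"travel": [0,0,0],"twist": 0},
    {"travel": [0,0,0],"twist": 0},
    {"travel": [0,0,0],"twist": 0},
    {"travel": [0,0,0],"twist": 0},
    {"travel": [0,0,-0.02],"twist": 0},
    {"travel": [0,0,-0.05],"twist": 0},
    {"travel": [0,0,-0.1],"twist": 0},
    {"travel": [0,0,-0.11],"twist": 0}
  ],
  "grip": -0.75
}}

```text
time_s: 44.0
eef_pos: [470.3, 260.1, 204.0]
tool_rot: [0.001, 0.682, 0.731, 0.003]
ft_force: [0.5, 0.3, -0.6]
opening: 0.873
gripper_force: 0.0
```

```bash
python3 - <<'E'
from h import *
plan((370.6,298,200,4),(370.6,298,130,4))
E
```

```text
t 44.0 pos [470.3 260.1 204. ] yang 4.0 F [ 0.49  0.31 -0.57] op 0.873 gf 0.0
[0.045, -0.097, 0.004] twist 0.0
[0.045, -0.097, 0.074] twist 0.0
```

Before pressing, move over the plunger with fingers shut and check the whole scene.

{"op": "send_rows", "data": {
  "commands": [
    {"travel": [0.02,-0.045,0],"twist": 0},
    {"travel": [0.045,-0.096,0],"twist": 0},
    {"travel": [0.045,-0.096,0.02],"twist": 0},
    {"travel": [0.045,-0.096,0.04],"twist": 0},
    {"travel": [0.045,-0.096,0.07],"twist": 0},
    {"travel": [0.045,-0.096,0.07],"twist": 0},
    {"travel": [0.045,-0.096,0.07],"twist": 0},
    {"travel": [0.045,-0.096,0.07],"twist": 0}
  ],
  "grip": 1
}}

```text
time_s: 45.0
eef_pos: [370.2, 297.9, 131.5]
tool_rot: [0.0, 0.682, 0.731, 0.001]
ft_force: [0.0, -0.1, -0.8]
opening: -0.001
gripper_force: 0.0
```

```bash
python3 - <<'E'
from h import *
plan((370.6,298,92,4))
a=env.read_camera("top")["pixels"][60:340,120:520,::-1];b=env.read_camera("scene")["pixels"][80:330,160:560,::-1]
cv2.imwrite("pics/t11.png",cv2.resize(np.vstack([a,b]),None,fx=1.1,fy=1.1))
E
```

```text
t 45.0 pos [370.2 297.9 131.5] yang 4.0 F [ 0.03 -0.07 -0.78] op -0.001 gf 0.0
[0.0, 0.0, 0.039] twist 0.0
```

View pics/t11.png

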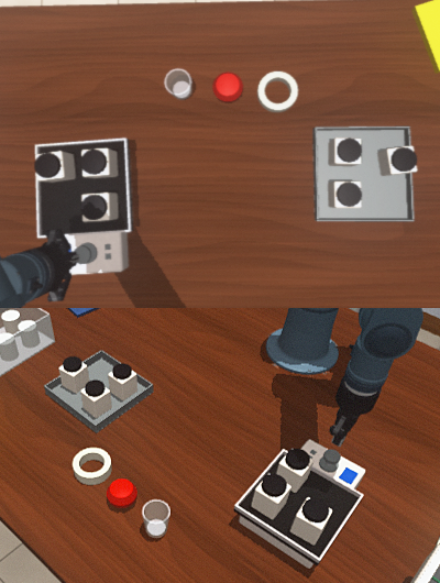

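{"op": "send_rows", "data": {
  "commands": [
    {"travel": [0,0,0.02],"twist": 0},
    {"travel": [0,0,0.035],"twist": 0},
    {"travel": [0,0,0.042],"twist": 0},
    {"travel": [0,0,0.047],"twist": 0},
    {"travel": [0,0,0.05],"twist": 0},
    {"travel": [0,0,0.053],"twist": 0},
    {"travel": [0,0,0.056],"twist": 0},
    {"travel": [0,0,0.056],"twist": 0}
  ]
}}

```text
time_s: 46.1
eef_pos: [369.2, 297.3, 74.8]
tool_rot: [0.0, 0.682, 0.731, -0.0]
ft_force: [-3.6, -2.1, 7.5]
opening: -0.001
gripper_force: 3.5
```

{"op": "send_rows", "data": {
  "commands": [
    {"travel": [0,0,0.001],"twist": 0},
    {"travel": [0,0,0.002],"twist": 0},
    {"travel": [0,0,0.003],"twist": 0},
    {"travel": [0,0,0.004],"twist": 0},
    {"travel": [0,0,0.005],"twist": 0},
    {"travel": [0,0,0.005],"twist": 0},
    {"travel": [0,0,0.005],"twist": 0},
    {"travel": [0,0,0.005],"twist": 0}
  ]
}}

```text
time_s: 47.1
eef_pos: [369.4, 297.4, 71.9]
tool_rot: [0.0, 0.682, 0.731, 0.001]
ft_force: [-8.2, -5.1, 24.0]
opening: 0.002
gripper_force: 11.7
```

{"op": "send_rows", "data": {
  "commands": [
    {"travel": [0,0,0],"twist": 0},
    {"travel": [0,0,0],"twist": 0},
    {"travel": [0,0,0],"twist": 0},
    {"travel": [0,0,0],"twist": 0},
    {"travel": [0,0,0],"twist": 0},
    {"travel": [0,0,0],"twist": 0},
    {"travel": [0,0,0],"twist": 0},
    {"travel": [0,0,0],"twist": 0}
  ]
}}

```text
time_s: 48.1
eef_pos: [369.4, 297.4, 71.8]
tool_rot: [0.0, 0.682, 0.731, 0.001]
ft_force: [-7.8, -5.4, 23.0]
opening: -0.002
gripper_force: 11.7
```

{"op": "send_rows", "data": {
  "commands": [
    {"travel": [0,0,0],"twist": 0},
    {"travel": [0,0,0],"twist": 0},
    {"travel": [0,0,-0.008],"twist": 0},
    {"travel": [0,0,-0.016],"twist": 0},
    {"travel": [0,0,-0.025],"twist": 0},
    {"travel": [0,0,-0.05],"twist": 0},
    {"travel": [0,0,-0.08],"twist": 0},
    {"travel": [0,0,-0.11],"twist": 0}
  ]
}}

```text
time_s: 49.1
eef_pos: [369.8, 297.7, 180.4]
tool_rot: [0.0, 0.682, 0.731, 0.001]
ft_force: [0.6, -0.4, 0.3]
opening: 0.0
gripper_force: 0.0
```

{"op": "send_rows", "data": {
  "commands": [
    {"travel": [0,0,-0.02],"twist": 0},
    {"travel": [0,0,-0.02],"twist": 0},
    {"travel": [0,0,-0.02],"twist": 0},
    {"travel": [0,0,-0.02],"twist": 0},
    {"travel": [0,0,-0.02],"twist": 0},
    {"travel": [0,0,-0.02],"twist": 0},
    {"travel": [0,0,-0.02],"twist": 0},
    {"travel": [0,0,-0.02],"twist": 0}
  ]
}}

```text
time_s: 50.1
eef_pos: [369.3, 297.4, 199.3]
tool_rot: [-0.0, 0.682, 0.731, 0.0]
ft_force: [-0.2, 0.2, -0.4]
opening: 0.002
gripper_force: 0.0
```

```bash
python3 - <<'E'
from h import *
a=env.read_camera("top")["pixels"][60:340,120:520,::-1];b=env.read_camera("scene")["pixels"][80:330,160:560,::-1]
cv2.imwrite("pics/t12.png",cv2.resize(np.vstack([a,b]),None,fx=1.1,fy=1.1)); plan()
E
```

```text
t 50.2 pos [369.3 297.4 199.3] yang 4.0 F [ 0.46 -0.32 -0.13] op 0.001 gf 0.0
```

View pics/t12.png

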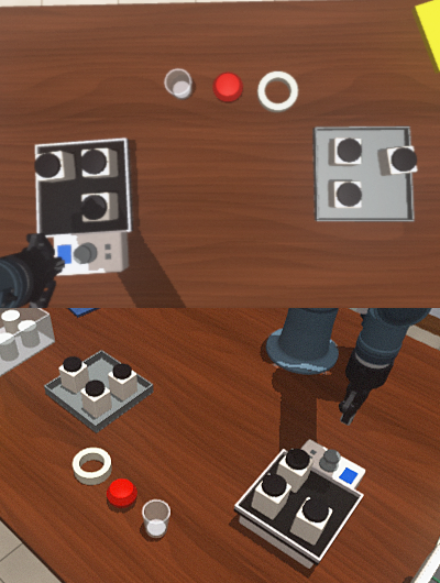

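All six canisters stand upright in place: three full at top pixels (50,165), (95,162), (98,207) on the shaker, three empty at (348,150), (402,160), (348,195) in the tray. The plunger is back up and the arm is clear.

```bash
python3 -c "
from workcell import env
print(env.close_job())"
```

```text
the job is handed in; nothing more can be done
None
```

I handed the job in: of the six canisters present, the three full ones stand on the shaker and the three empty ones in the returns tray (one was knocked against the tray wall but is still upright). The plunger was held on its stop for over a second and came back up, and the whole run took about 50 s.

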